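Fit the spindle of a cord-spool stand

TASK

Swing the spool stand's blue top arm in over the spool until it meets its stop. Then take the steel spindle from the wooden block and thread it, point down, through the top arm's brass bushing, the spool and the brass bushing below it, and finish while still holding it there by its knob: its tip well out below the lower bushing but clear of the base plate, upright and not jammed, so that a colleague can fit the retaining ring. Leave the other things on the bench where they are.

Things in the scene. Friction and masses are not known exactly. Their poses are not given: they have to be found in the camera images.
- stand: fixed cord-spool stand. Origin on the spindle axis at the underside of the grey base plate (190 x 110 x 12 mm, on the bench); z up; local +x points from the spindle axis to the steel column, whose axis is 75 mm away (column 24 mm thick). A blue lower plate (70 x 70 mm, from 62 to 74 mm above the bench) carries the lower bushing; the spool lies on it. The swing arm turns on top of the column
- bush_lower (a point): centre of the upper mouth of the lower brass bushing, 74 mm above the bench. Vertical bore 16 mm in diameter, 12 mm long (its lower end is 62 mm above the bench), the mouth flared to about 23 mm. 50 mm of free height between its lower end and the base plate
- bush_upper (a point): centre of the upper mouth of the brass bushing in the swing arm, 134 mm above the bench, 75 mm from the hinge axis; same bore and flare as the lower one, 12 mm long (lower end 122 mm above the bench). With the arm at its stop it is exactly above the lower bushing
- hinge (a point): point on the vertical hinge axis of the swing arm (on the column), at the height of the arm's top face, 134 mm above the bench
- post (a point): middle of the red upright post on the swing arm's free end: diameter 16 mm, 30 mm high (134 to 164 mm above the bench), 115 mm from the hinge axis, on the line from the hinge through the bushing. The arm is pushed or pulled by it
- swing_arm (a joint): swing arm angle in rad. 0: at its stop, over the spool, upper bushing above the lower one. Grows as the arm swings out, counterclockwise seen from above about the hinge (the free end goes to the stand's local -y side), up to 1.1. The hinge is stiff (about 1.2 N at the post) and stays where it is left
- spool_center (a point): middle of the spool of black cord that lies on the lower plate, its hole upright: 62 mm in diameter, 40 mm high (top 114 mm above the bench), hole 30 mm, loose, 60 g; red flange on top
- knob_center (a point): middle of the orange knob at the top of the steel spindle: knob diameter 22 mm, 45 mm high (22.5 mm above and below this point), top flat. Below it the shank, 12 mm in diameter, 135 mm long, with a tapered tip (7 mm across at the end). The spindle stands upright in a hole 40 mm deep of the wooden block, its tip 15 mm above the bench; 0.1 to 0.2 kg. The point's z axis points from the tip to the knob
- tip (a point): lower end of the spindle, 157.5 mm below the knob's middle on its axis
- block: fixed wooden block, 130 x 50 x 55 mm, long along its x; origin at the centre of its underside. The spindle stands in the hole at local x = -40 mm (hole 14 mm), a wooden dowel in the one at x = +40 mm
- dowel: wooden dowel, 12 mm in diameter, 100 mm long, upright in the block, its top 115 mm above the bench; origin at its lower end. Leave alone
- glue: yellow glue bottle, 60 mm in diameter, 130 mm high; origin at its underside. Leave alone
- spare_spool: spare spool of blue cord, 62 mm in diameter, 40 mm high, upright on the green mat; origin at its underside. Leave alone
- tape: roll of brown tape, 90 mm in diameter, 24 mm high, flat on the bench; origin at its underside. Leave alone
- scissors: scissors with orange handles lying flat, about 190 mm long; origin near the pivot. Leave alone
- offcut: wooden offcut, 70 x 35 x 18 mm, flat on the bench; origin at its underside. Leave alone
There are look-alikes about, which are no part of the job. Of the things that look like the part that bears knob_center, the larger one is meant.

How it is judged:
On the way, in this order (a step that is already met when the one before it is completed fails the run):
1. the top arm is swung in to its stop (within 0.04 rad) (value of joint swing_arm below 0.04 rad), for 0.2 s.
2. the spindle's tip is through the upper bushing (value of joint swing_arm below 0.06 rad and horizontal distance between tip and bush_upper below 0.008 m and z of tip in the frame of stand below 0.12 m), for 0.05 s.
At the end, for the whole second after the job is handed in: Through the last second: gripper holds the spindle (over 2 N), upright within 0.10 rad, still, through both bushings and spool; tip 6 mm or more below the lower bushing and 4 mm or more above the base plate; under 10 N between it and the stand; swing arm within 0.06 rad of its stop (value of joint swing_arm below 0.06 rad and horizontal distance between tip and bush_lower below 0.006 m and horizontal distance between knob_center and bush_upper below 0.012 m and z of tip in the frame of stand between 0.016 and 0.056 m and angle between knob_center's own z axis and vertical below 0.1 rad and contact force between the fingers and spindle above 2 N and contact force between spindle and stand below 10 N and linear speed of spindle below 0.03 m/s and horizontal distance between spool_center and bush_lower below 0.014 m); the arm keeps its last pose, push and grip.
It fails at once if another thing on the bench is shoved (more than 30 mm) (distance of any of glue, spare_spool, tape, scissors, offcut, dowel from where it was at the start of the episode above 0.03 m).
It also fails if it takes over 62 s, if anything falls off the work surface, if the arm or the gripper's body presses on something with over 40 N, if the wrist force passes 120 N, or if a joint passes its speed limit or range.

ROBOT

A 7-joint arm with a two-finger parallel gripper is mounted at the origin on the work surface. World frame = base frame: x ahead of the robot, y to its left, z up, the work surface at z = 0. Lengths are in m, angles in rad, forces in N, time in s.
With the tool pointing down it reaches from about 0.425 to 0.925 m from the base axis. Payload 6.8 kg.
Tool frame: the origin (TCP) lies on the front face of the gripper's body, between the roots of the fingers; the fingertips stand 73 mm ahead of it and the grasp point (between the pads) lies 54 mm ahead of it (env.nose_length is the distance from the TCP to the fingertips, in m); z points along the fingers, y is the line along which they close (so a half turn about z gives the same grasp; the last joint's range is limited). The gripper opens to 85 mm and grips with 20 to 120 N. Pads are 22 mm wide; open, the fingers measure 114 mm over their backs; the gripper's body (76 mm by 85 mm) begins 54 mm behind the grasp point. The pads swing forward as they close: fully open they stand 13 mm farther back than shut.
Start: joints at [-1.363, 0.477, 0.022, 1.555, -0.011, 1.109, -0.083], TCP at [0.21, 0.642, 0.304] pointing down, gripper open.
Joint ranges: [-2.96, 2.96], [-0.34, 2.1], [-1.41, 1.46], [0.24, 2.44], [-1.37, 4.51], [0.17, 1.92], [-2.96, 2.96]. Speed limits (rad/s): [2.39, 2.39, 3.14, 3.14, 3.14, 3.14, 3.14].

INTERFACE

Orientations are given as a unit quaternion [w, x, y, z].
In Python, from cell import env, kin, camera, calibration, job gives the robot as it stands. The module is installed in compiled form; this text tells all that it offers. Calls block until the motion is done:
- env.reach(position, orientation): joint-space move of the TCP to a pose.
- env.movel(position, velocity=0.15, rot=None, stop_force=None): straight line of the TCP; rot=None keeps the orientation; velocity is the mean speed in m/s. With stop_force (N) it stops when the force on the tool has changed by that much, and returns True; else False.
- env.goto_joints(angles): joint-space move.
- env.grip(opening, f_grip=None): finger opening in m; f_grip is the grip in N (None keeps the last); returns when the fingers have stopped.
- env.dwell(seconds).
- kin.inverse_kinematics(position, orientation): joint angles nearest the present ones, or None.
- env.get_state(): the state.
- camera(name): name is "scene" or "top" or "wrist"; returns (picture, depth): 480x640x3 uint8, blue, green, red; 480x640 float32, m along the optical axis (not along the pixel's ray), 0 where there is no reading.
- calibration(name): a dict with "fx", "fy", "cx", "cy" (pixels), "k1" (the pictures are not rectified: a ray, as slopes to the right and down, at radius r is drawn at 1 + k1 r^2 times it, then the intrinsics apply), "rvec" (rotation vector, rad) and "tvec" (3), from world to camera coordinates, as OpenCV has them. Camera axes: x right, y down, z forward; pixel columns grow to the right and rows downward; lengths in m; the calibration is good to about 2 mm. A picture is of the moment at which its call begins: read the wrist's pose just before it. calibration takes no time and is no camera call; for the wrist camera it gives the pose at the moment of the call.
A pose or a line that the arm cannot do raises env.PlanningError and nothing moves.
- job.job_done(): hands the job in; it is judged then, once.
The state is a dict: "time": time; "qpos": joint angles; "joint_velocities": joint speeds; "joint_torque": joint torques, N m; "tcp_pos": TCP position; "orientation": TCP orientation; "force": force on the tool from outside, world axes, zero at the start; "torque": the same for the moment, N m; "opening": finger opening in m; "gripper_force": force on a finger pad.
Only numpy, scipy, OpenCV 4.12 (cv2) and the standard library are available. Lean on these libraries where they do the work, as an engineer would, in place of code of your own. Each camera call takes 0.05 s, during which the arm holds its last target. There are 200 camera calls.

## Working session

There is one attempt and no reset: what is moved stays moved. The work goes in short steps, each a Python script; the robot and the scene stay as the last script left them, time stands still between calls to the robot, and variables do not carry over. Pictures are saved under pics/ and viewed, at most 10 in all, crops included, and the job is handed in when it is done.

```bash
mkdir -p pics; cat > h.py <<'E'
import numpy as np, cv2
from cell import env, kin, camera, calibration, job
def cal(n):
    c=calibration(n); R=cv2.Rodrigues(np.array(c["rvec"],float))[0]; return c,R,np.array(c["tvec"],float).ravel()
def rays(c,uv):
    uv=np.atleast_2d(np.array(uv,float)); K=np.array([[c["fx"],0,c["cx"]],[0,c["fy"],c["cy"]],[0,0,1]])
    d=np.array([c["k1"],0,0,0,0])
    p=cv2.undistortPoints(uv.reshape(-1,1,2),K,d).reshape(-1,2)
    return np.c_[p,np.ones(len(p))]
def onplane(cr,uv,z):
    c,R,t=cr; d=rays(c,uv)@R; o=-R.T@t
    return o+d*((z-o[2])/d[:,2])[:,None]
def cloud(cr,dep):
    c,R,t=cr; v,u=np.mgrid[0:480,0:640]
    p=rays(c,np.c_[u.ravel(),v.ravel()])*dep.reshape(-1,1)
    w=(p-t)@R; w[dep.ravel()<=0]=np.nan
    return w.reshape(480,640,3)
E
python3 - <<'E'
from h import *
s=env.get_state(); print(s["time"],s["orientation"],s["opening"])
for n in("scene","top"):
    cr=cal(n); im,d=camera(n); cv2.imwrite(f"pics/{n}0.png",im); np.savez(f"{n}0.npz",im=im,d=d)
    print(n,cr[0]["fx"],cr[0]["k1"],-cr[1].T@cr[2])
E
```

```text
0.0 [-8.99781565e-05  1.57254109e-01  9.87557724e-01 -9.37771067e-04] 0.08539899275215157
scene 446.24143961212627 -0.07602987229456593 [1.22788674 0.24062959 0.77869   ]
top 488.5208138625344 0.03855844866923283 [0.41754914 0.05904632 1.21716486]
```

View pics/scene0.png

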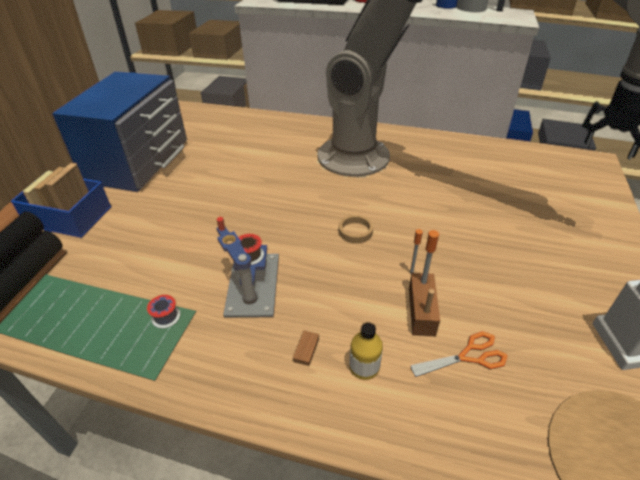

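View pics/top0.png

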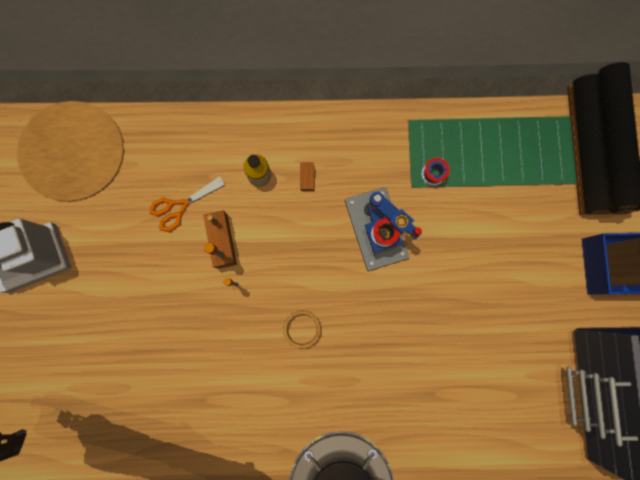

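The scene picture shows the stand at about (250,270), arm swung out with its red post at (221,223). The block is at (425,305) with the large orange knob at (432,241), and a smaller look-alike stands at (417,236). In the top picture the hinge is at (377,198), the post at (417,231), the spool at (385,232), the large knob at (210,247), the small knob at (228,282) and the dowel at (213,221).

```bash
python3 - <<'E'
from h import *
def blobs(n,lo,hi,box):
    im=np.load(f"{n}0.npz")["im"]; h=cv2.cvtColor(im,cv2.COLOR_BGR2HSV)
    m=np.zeros((480,640),np.uint8); x0,y0,x1,y1=box
    m[y0:y1,x0:x1]=cv2.inRange(h,lo,hi)[y0:y1,x0:x1]
    k,l,st,c=cv2.connectedComponentsWithStats(m)
    return [(c[i].round(1),st[i,4]) for i in range(1,k) if st[i,4]>8]
cr=cal("top"); cs=cal("scene")
W=cloud(cr,np.load("top0.npz")["d"])
for nm,lo,hi,box,z in [("knobs",(5,170,120),(16,255,255),(195,235,245,295),.195),("post",(0,150,90),(4,255,255),(410,220,430,245),.164),
   ("spool",(0,150,90),(4,255,255),(365,215,402,250),.114),("brass",(15,80,90),(30,255,255),(390,210,412,230),.134),
   ("dowel",(5,60,60),(25,255,255),(206,214,222,228),.115)]:
    for c,a in blobs("top",lo,hi,box): print(nm,c,a,onplane(cr,c,z).round(4)[0], W[int(c[1]),int(c[0])].round(3))
im=np.load("top0.npz")["im"]; W2=W.copy()
hsv=cv2.cvtColor(im,cv2.COLOR_BGR2HSV)
m=np.zeros((480,640),np.uint8);m[180:280,335:420]=cv2.inRange(hsv,(0,0,60),(180,60,200))[180:280,335:420]
cn=max(cv2.findContours(m,0,2)[0],key=cv2.contourArea)
r=cv2.minAreaRect(onplane(cr,cn.reshape(-1,2),.012)[:,:2].astype(np.float32)); print("plate",r)
for nm,lo,hi,box in [("knobsS",(5,170,120),(16,255,255),(405,225,445,260)),("postS",(0,150,90),(4,255,255),(210,210,232,235))]:
    for c,a in blobs("scene",lo,hi,box): print(nm,c,a,onplane(cs,c,.1725)[0].round(4),onplane(cs,c,.149)[0].round(4))
big=lambda n,b:cv2.resize(cv2.imread(f"pics/{n}0.png")[b[1]:b[3],b[0]:b[2]],(400,400),interpolation=2)
cv2.imwrite("pics/c1.png",np.hstack([big("top",(335,175,435,275)),big("top",(180,205,260,295))]))
E
```

```text
knobs [217.9 247.6] 485 [0.5413 0.2533 0.195 ] [0.559 0.281 0.06 ]
knobs [228.1 278.4] 14 [0.4764 0.2318 0.195 ] [0.481 0.242 0.135]
knobs [228.7 284.9] 12 [0.463  0.2305 0.195 ] [0.468 0.242 0.133]
post [417.3 230.9] 34 [ 0.5726 -0.1746  0.164 ] [ 0.575 -0.174  0.162]
spool [384.7 232.9] 293 [ 0.5769 -0.1109  0.114 ] [ 0.594 -0.125  0.013]
brass [409. 212.] 28 [ 0.6205 -0.1647  0.134 ] [ 0.646 -0.192  0.   ]
brass [401.6 220.6] 119 [ 0.6012 -0.1471  0.134 ] [ 0.625 -0.171  0.002]
dowel [213.5 220.5] 223 [0.6133 0.2788 0.115 ] [0.617 0.283 0.102]
plate ((0.6048446893692017, -0.10826617479324341), (0.1873653382062912, 0.11229946464300156), 15.739532470703125)
knobsS [418.5 235.1] 49 [0.5322 0.2449 0.1725] [0.5052 0.2451 0.149 ]
knobsS [433.1 239.3] 117 [0.5375 0.2746 0.1725] [0.5107 0.276  0.149 ]
postS [219.5 219.3] 14 [ 0.5875 -0.1693  0.1725] [ 0.5626 -0.1852  0.149 ]
```

View pics/c1.png

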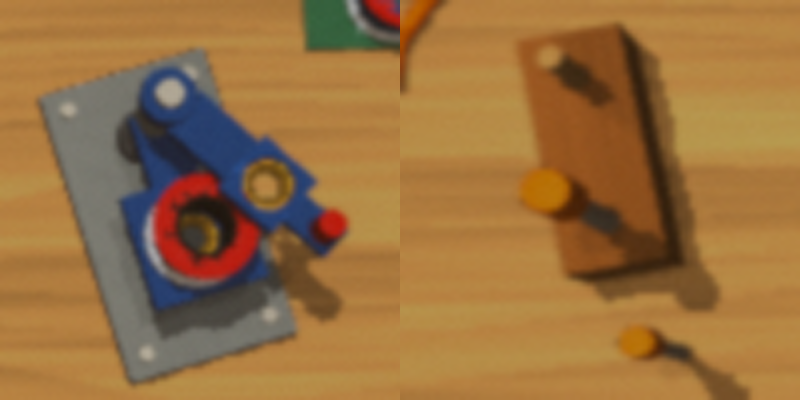

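The left crop shows the hinge cap at top pixel (377.5,198), the bushing at (401.8,221) and the post at (417.5,231), with the arm about 0.45 rad out. The right crop shows the big knob at (209,248) and the small one at (228,281), so they are well apart.

```bash
cat >> h.py <<'E'
from scipy.spatial.transform import Rotation as Ro
def quat(yaw):
    c,s=np.cos(yaw),np.sin(yaw)
    q=Ro.from_matrix(np.array([[c,s,0],[s,-c,0],[0,0,-1]])).as_quat(); return q[[3,0,1,2]]
def wyaw(yaw,p):
    "pick yaw or yaw+pi, the one with last joint nearest mid range"
    o=[]
    for y in(yaw,yaw+np.pi):
        q=kin.inverse_kinematics(p,quat(y))
        if q is not None:o.append((abs(q[6]),y))
    return min(o)[1]
def snap(n):
    cr=cal("wrist"); im,d=camera("wrist"); cv2.imwrite(f"pics/{n}.png",im); np.savez(f"{n}.npz",im=im,d=d,R=cr[1],t=cr[2]); return cr,im,d
def ccs(im,lo,hi,amin=60):
    h=cv2.cvtColor(im,cv2.COLOR_BGR2HSV); k,l,st,c=cv2.connectedComponentsWithStats(cv2.inRange(h,lo,hi))
    return [(c[i].round(1),st[i]) for i in range(1,k) if st[i,4]>amin]
E
python3 - <<'E'
from h import *
cr=cal("top")
print(onplane(cr,[(377.5,198.2)],.14),onplane(cr,[(401.75,221)],.134),onplane(cr,[(209,247.8)],.195))
y=wyaw(np.deg2rad(30),[.60,-.14,.40]); print(np.rad2deg(y), kin.inverse_kinematics([.6,-.14,.4],quat(y)))
env.reach([.57,-.14,.42],quat(y)); s=env.get_state(); print(s["time"],s["tcp_pos"],s["force"])
cr,im,d=snap("w1"); print(-cr[1].T@cr[2],cr[1][2],cr[0])
E
```

```text
[[ 0.6524936 -0.0938889  0.14     ]] [[ 0.60026729 -0.1473669   0.134     ]] [[0.54125606 0.27177298 0.195     ]]
29.999999999999996 [-0.57466459  0.4408246   0.99578583  1.62802208 -0.38264562  1.28346185
 -0.55925033]
3.1417 [ 0.57037023 -0.13896755  0.41976139] [-0.32218069 -0.40005236 -0.15787521]
[ 0.64111246 -0.09810607  0.48991409] [-0.27600165 -0.15906207 -0.94790419] {'fx': 398.57145630876494, 'fy': 398.57145630876494, 'cx': 323.3888684381475, 'cy': 236.173201550301, 'k1': -0.012271502648377121, 'rvec': array([-2.47207862,  1.42206975,  0.23414931]), 'tvec': array([-0.40639342,  0.32243791,  0.62573476])}
```

View pics/w1.png

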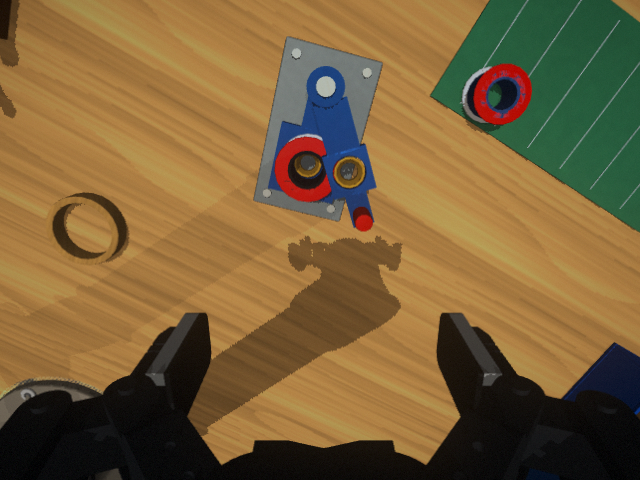

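The wrist view shows the hinge cap at (325,86), the upper bushing at (349,172), the post top at (363,220), the lower bushing through the spool at (309,166), and the plate outline.

```bash
python3 - <<'E'
from h import *
cr=cal("wrist"); im=np.load("w1.npz")["im"]; W=cloud(cr,np.load("w1.npz")["d"])
P=lambda u,z:onplane(cr,[u],z)[0].round(4)
print("hinge",P((325,86.5),.14),W[86,325],"bushU",P((349,172),.134),"post",P((363.5,220),.164),"spool/low",P((309,166),.074))
hsv=cv2.cvtColor(im,cv2.COLOR_BGR2HSV); m=np.zeros((480,640),np.uint8); m[25:235,240:395]=cv2.inRange(hsv,(0,0,60),(180,70,220))[25:235,240:395]
cn=max(cv2.findContours(m,0,2)[0],key=cv2.contourArea)
print("plate",cv2.minAreaRect(onplane(cr,cn.reshape(-1,2),.012)[:,:2].astype(np.float32)))
for lo,hi in [((15,90,60),(32,255,255))]:
  for c,st in ccs(im,lo,hi,40):
    if 280<c[0]<380 and 130<c[1]<200: print("brass",c,st,P(c,.134),P(c,.074))
for c,st in ccs(im,(0,150,90),(4,255,255),40):
    if c[0]<400: print("red",c,st,P(c,.164),P(c,.114))
E
```

```text
hinge [ 0.6523 -0.0928  0.14  ] [ 0.65253398 -0.09264244  0.14319443] bushU [ 0.6013 -0.1474  0.134 ] post [ 0.5759 -0.1752  0.164 ] spool/low [ 0.579  -0.1164  0.074 ]
plate ((0.6045119166374207, -0.1065940111875534), (0.18898680806159973, 0.1092754527926445), 16.08138656616211)
brass [307.  167.6] [294 155  27  23 288] [ 0.5858 -0.113   0.134 ] [ 0.5765 -0.1155  0.074 ]
brass [350.  172.4] [334 157  31  31 596] [ 0.6014 -0.1483  0.134 ] [ 0.5947 -0.1568  0.074 ]
red [299.5 169.5] [ 275  137   56   65 1635] [ 0.586  -0.1072  0.164 ] [ 0.5776 -0.1086  0.114 ]
red [363.3 222. ] [355 214  18  17 233] [ 0.5743 -0.176   0.164 ] [ 0.564  -0.1879  0.114 ]
```

```bash
python3 - <<'E'
from h import *
H=np.array([.6525,-.093]); Z=.222
def p(a,z=Z): return np.r_[H-.115*np.array([np.cos(a),np.sin(a)]),z]
a0=np.deg2rad(46.9); a1=np.deg2rad(16.1)
print(env.nose_length); env.grip(.034)
env.reach(p(a0,.30),quat(a0)); print(env.movel(p(a0),.1,stop_force=8))
for a in np.linspace(a0,a1,5)[1:]:
    r=env.movel(p(a),.08,rot=quat(a),stop_force=15); 
    s=env.get_state(); print(round(np.rad2deg(a),1),r,s["force"].round(1),s["tcp_pos"].round(4))
    if r: break
else:
    for a in np.linspace(a1,a1-.2,5)[1:]:
        r=env.movel(p(a),.03,stop_force=6); s=env.get_state(); print(round(np.rad2deg(a),1),r,s["force"].round(1),s["tcp_pos"].round(4))
        if r: break
print(env.get_state()["time"])
E
```

```text
0.0726
False
39.2 False [ 0.1  0.8 -0.4] [ 0.5638 -0.1656  0.2226]
31.5 False [-0.4  0.2 -0.2] [ 0.5548 -0.1532  0.2222]
23.8 False [-0.3 -0.5 -0.8] [ 0.5476 -0.1397  0.2221]
16.1 False [ 1.6  0.4 -0.7] [ 0.5423 -0.1252  0.2221]
13.2 False [-0.7 -0.1 -0.9] [ 0.5405 -0.1194  0.222 ]
10.4 True [ 1.  -1.8  2. ] [ 0.5394 -0.1155  0.2221]
7.2
```

```bash
python3 - <<'E'
from h import *
H=np.array([.6525,-.093]); a1=np.deg2rad(16.1)
def p(a,z=.222): return np.r_[H-.115*np.array([np.cos(a),np.sin(a)]),z]
r=env.movel(p(a1-.25),.03,stop_force=10); s=env.get_state(); print(r,s["force"].round(1),s["tcp_pos"].round(4))
env.dwell(.2)
t=np.array([np.sin(a1),-np.cos(a1),0])
env.movel(s["tcp_pos"]+.008*t,.05); s=env.get_state()
env.movel(np.r_[s["tcp_pos"][:2],.32],.15)
u=np.array([np.cos(a1),np.sin(a1),0])
env.movel(np.array([.58,-.1145,.36])-.095*u,.15)
cr,im,d=snap("w2"); print(-cr[1].T@cr[2]); W=cloud(cr,d)
for nm,lo,hi,z in [("brass",(15,90,60),(32,255,255),.134),("red",(0,150,90),(4,255,255),.164),("white",(0,0,170),(180,40,255),.143)]:
  for c,st in ccs(im,lo,hi,80): print(nm,c,st,onplane(cr,c,z)[0].round(4))
print(env.get_state()["time"])
E
```

```text
True [ 1.6 -3.  -0.2] [ 0.5392 -0.1151  0.2222]
[ 0.56744956 -0.11718438  0.42971291]
brass [311.6 209.5] [     0      0    640    480 228957] [ 0.4907 -0.1319  0.134 ]
brass [320.8  80.9] [ 301   60   40   43 1001] [ 0.5811 -0.1134  0.134 ]
brass [503.4 435.7] [495 426  19  22 118] [ 0.3269 -0.3665  0.134 ]
brass [455.4 463.5] [441 437  40  43 867] [ 0.2825 -0.3354  0.134 ]
brass [201.4 443.6] [197 438   9  15  97] [ 0.2405 -0.0924  0.134 ]
red [353.   87.7] [335  53  29  70 651] [ 0.5815 -0.1343  0.164 ]
red [286.9  82.6] [281  55  11  55 408] [ 0.5729 -0.0938  0.164 ]
red [320.4 144.2] [309 133  23  24 418] [ 0.5424 -0.1242  0.164 ]
9.4583
```

View pics/w2.png

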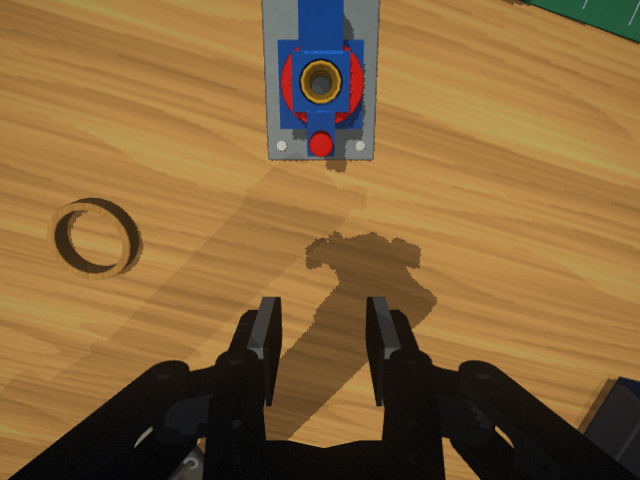

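The arm is now over the spool, with the upper bushing at (321,81) and the post at (320,144) in line with the plate. Next I look at the knob from near.

```bash
python3 - <<'E'
from h import *
a=np.deg2rad(24); u=np.array([np.cos(a),np.sin(a),0])
p=np.array([.541,.272,.42])-.085*u
env.reach(p,quat(a)); 
cr,im,d=snap("w3"); W=cloud(cr,d); np.savez("w3c.npz",R=cr[1],t=cr[2])
for c,st in ccs(im,(5,170,100),(16,255,255),80):
    if 150<st[4]<6000: print(c,st,onplane(cr,c,.1725)[0].round(4),onplane(cr,c,.195)[0].round(4),W[int(c[1]),int(c[0])].round(3))
print(env.get_state()["time"],env.get_state()["qpos"].round(2))
E
```

```text
[329.9  56.7] [ 293    0   77  124 4911] [0.5695 0.2776 0.1725] [0.5673 0.277  0.195 ] [0.581 0.282 0.056]
[570.7  16.1] [ 548    0   48   40 1121] [0.6641 0.1316 0.1725] [0.6552 0.1413 0.195 ] [0.725 0.065 0.017]
[318.5 183.8] [310 175  18  19 266] [0.48   0.2474 0.1725] [0.4841 0.2489 0.195 ] [0.474 0.246 0.135]
10.9417 [-1.67  0.3   1.36  1.82 -0.31  1.27 -1.38]
```

View pics/w3.png

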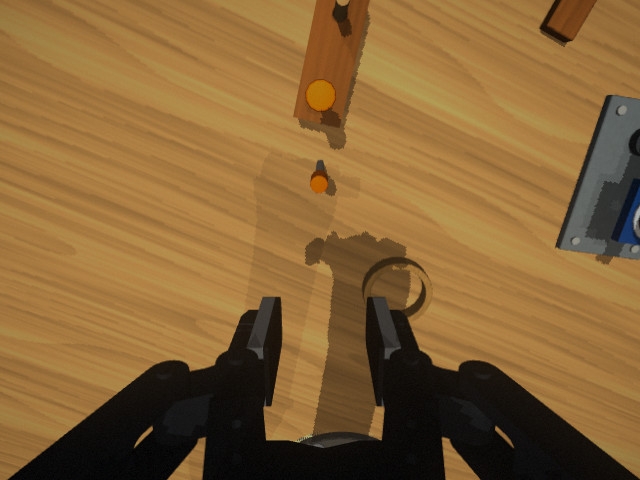

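The knob top is at (321,95) in the block with the look-alike in front at (319,184). The gripper's closing line is perpendicular to the line between them, so it can descend freely.

```bash
python3 - <<'E'
from h import *
cr=cal("wrist"); im=np.load("w3.npz")["im"]
m=[(c,st) for c,st in ccs(im[70:120,300:345],(8,200,150),(18,255,255),100)]; print(m)
c=m[0][1]; uv=(300+c[0]+(c[2]-1)/2,70+c[1]+(c[3]-1)/2); k=onplane(cr,uv,.195)[0]; print(uv,k.round(4))
k=np.r_[(k[:2]*2+np.array([.5413,.2718]))/3,0]; print(k)
a=np.deg2rad(24)
q=kin.inverse_kinematics([k[0],k[1],.2315],quat(a)); print(q)
env.grip(.05,50)
env.reach([k[0],k[1],.32],quat(a)); r=env.movel([k[0],k[1],.2315],.08,stop_force=8); print(r)
if not r:
    f0=env.get_state()["force"]; env.grip(0.0,50); s=env.get_state(); print(s["opening"],s["gripper_force"],(s["force"]-f0).round(2),s["tcp_pos"],s["time"],s["qpos"].round(2))
E
```

```text
[(array([20.9, 26.6]), array([  6,  10,  29,  31, 558], dtype=int32))]
(np.float64(320.0), np.float64(95.0)) [0.5421 0.273  0.195 ]
[0.54183605 0.27261717 0.        ]
[-1.21249137  0.60808419  0.91755895  1.83633092 -0.57448486  0.98792176
 -1.20180875]
False
0.020956678264262944 48.730053305625916 [-0.21  0.79  3.15] [0.5420858  0.27277629 0.23197271] 13.4583 [-1.23  0.62  0.94  1.84 -0.59  1.   -1.19]
```

```bash
python3 - <<'E'
from h import *
s=env.get_state(); p=s["tcp_pos"]; a=np.deg2rad(24)
print(env.movel([p[0],p[1],.30],.06,stop_force=15)); env.movel([p[0],p[1],.395],.12)
B=np.array([.5808,-.1136])
env.movel(np.r_[B,.395],.2,rot=quat(np.deg2rad(16)))
s=env.get_state(); print(s["time"],s["opening"],s["gripper_force"],s["tcp_pos"].round(4),s["force"].round(2),s["torque"].round(2),s["qpos"].round(2))
im,d=camera("scene"); cv2.imwrite("pics/s1f.png",im); c1=cv2.resize(im[110:300,180:330],None,fx=3,fy=3,interpolation=2)
cr,w,dd=snap("w4"); cv2.imwrite("pics/s1.png",np.hstack([c1[:480],w[80:,170:470].copy() if 0 else cv2.resize(w[60:460,200:440],(288,480))]))
E
```

```text
False
17.7833 0.020535474672636656 48.85732054710388 [ 0.581  -0.1126  0.3949] [-0.22  0.08 -0.99] [-0.02  0.05 -0.07] [-0.71  0.44  1.11  1.7  -0.41  1.27 -0.8 ]
```

View pics/s1.png

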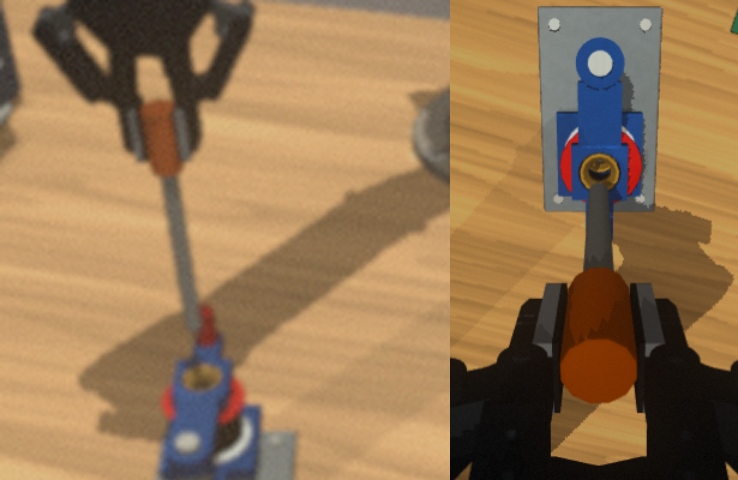

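The spindle is held over the stand. In the scene crop it runs from the knob (165,140) to the tip (192,330). In the wrist crop the tip is at about (600,185), close in front of the bushing mouth at (600,172). I'll get the axis from the depth maps.

```bash
python3 - <<'E'
from h import *
def ax(n,cr,d):
    W=cloud(cr,d).reshape(-1,3); q=W-np.array([.5808,-.1136,0])
    m=(np.hypot(q[:,0],q[:,1])<.04)&(W[:,2]>.17)&(W[:,2]<.35); P=W[m]
    print(n,len(P),P[:,2].min())
    o=-cr[1].T@cr[2]
    for z in np.arange(.175,.315,.02):
        s=P[(P[:,2]>=z)&(P[:,2]<z+.02)]
        if len(s)<5: continue
        c=np.median(s,0); v=c[:2]-o[:2]; v/=np.linalg.norm(v)
        print(round(z+.01,3),len(s),c[:2].round(4),(c[:2]+.0055*v).round(4))
cr=cal("wrist"); ax("wrist",cr,np.load("w4.npz")["d"])
im,d=camera("scene"); cs=cal("scene"); ax("scene",cs,d)
im=np.load("w4.npz")["im"]
for c,st in ccs(im,(15,90,60),(32,255,255),80):
    if st[4]<4000 and 250<c[0]<400: print("brass",c,st,onplane(cr,c,.134)[0].round(4))
def proj(cr,P): 
    c,R,t=cr; p=(R@np.asarray(P)+t); x=p[:2]/p[2]; r2=x@x; x=x*(1+c["k1"]*r2); return [c["fx"]*x[0]+c["cx"],c["fy"]*x[1]+c["cy"]]
for z in(.178,.30): print(z,np.round(proj(cr,[.581,-.1126,z]),1),np.round(proj(cs,[.581,-.1126,z]),1))
g=im[150:300,270:390]; cv2.imwrite("pics/g.png",np.hstack([cv2.resize(g,(480,600),interpolation=2)]))
E
```

```text
wrist 6275 0.18434617064323017
0.185 61 [ 0.5859 -0.1109] [ 0.5806 -0.1124]
0.205 135 [ 0.5861 -0.1108] [ 0.5808 -0.1123]
0.225 171 [ 0.5861 -0.1113] [ 0.5808 -0.1128]
0.245 216 [ 0.5861 -0.1109] [ 0.5808 -0.1123]
0.265 279 [ 0.5862 -0.111 ] [ 0.5809 -0.1125]
0.285 366 [ 0.5862 -0.1111] [ 0.5809 -0.1127]
0.305 211 [ 0.5865 -0.111 ] [ 0.5812 -0.1125]
0.325 1857 [ 0.5905 -0.1096] [ 0.5852 -0.1111]
scene 681 0.17855607335880241
0.185 29 [ 0.5872 -0.1092] [ 0.5823 -0.1119]
0.205 48 [ 0.5864 -0.1095] [ 0.5816 -0.1121]
0.225 46 [ 0.5868 -0.1094] [ 0.582  -0.1121]
0.245 50 [ 0.5865 -0.1093] [ 0.5817 -0.1119]
0.265 51 [ 0.5865 -0.1097] [ 0.5816 -0.1123]
0.285 53 [ 0.5867 -0.1097] [ 0.5819 -0.1124]
0.305 51 [ 0.5872 -0.1091] [ 0.5824 -0.1118]
0.325 157 [ 0.5902 -0.1087] [ 0.5854 -0.1114]
brass [324.2 201.6] [308 188  33  30 640] [ 0.5825 -0.1129  0.134 ]
brass [323.6 418.4] [ 284  380   80   68 3976] [ 0.3608 -0.1766  0.134 ]
0.178 [323.3 217.3] [244.8 219.7]
0.3 [323.  290.3] [236.8 171.2]
```

View pics/g.png

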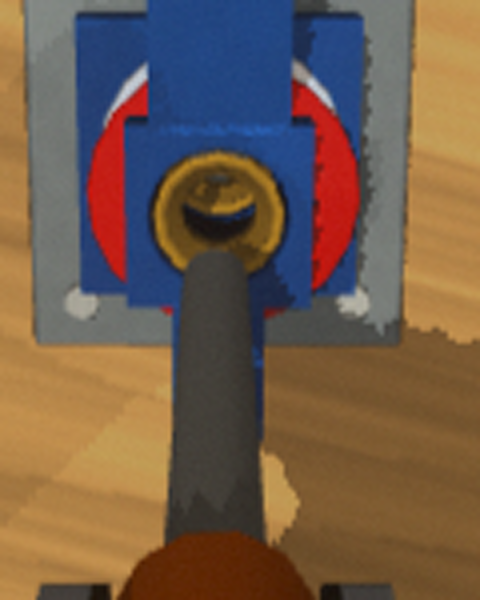

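The spindle hangs plumb on the tool axis, with the tip just in front of the bushing ring, whose centre is at crop (219,216). The bushing centre from both views is (0.581,-0.1133), so I lower the spindle with a force guard.

```bash
python3 - <<'E'
from h import *
B=np.array([.581,-.1133]); cmd=B.copy()
def show(r): 
    s=env.get_state(); print(r,s["time"],s["tcp_pos"].round(4),(s["force"]-f0).round(1),s["torque"].round(2)); return s
f0=env.get_state()["force"]
for z in(.375,.358):
    s=env.get_state(); cmd=cmd+(B-s["tcp_pos"][:2])*(1 if z<.37 else .9); r=env.movel(np.r_[cmd,z],.06,stop_force=8); show(r)
for z in(.335,.315,.295,.274,.254):
    r=env.movel(np.r_[cmd,z],.04,stop_force=6); show(r)
    if r: break
E
```

```text
False 18.4167 [ 0.5809 -0.1137  0.3746] [-0.1 -0.8 -0.2] [-0.04  0.02 -0.02]
False 18.85 [ 0.581  -0.1132  0.3576] [ 0.4 -0.6 -0.5] [-0.02  0.01  0.  ]
False 19.575 [ 0.5812 -0.1134  0.3351] [-0.2 -0.5 -0.3] [-0.03  0.01  0.02]
False 20.225 [ 0.5812 -0.1134  0.315 ] [0.5 0.2 0.2] [-0.02  0.01 -0.  ]
False 20.875 [ 0.5812 -0.1134  0.295 ] [ 1.3  0.4 -0.9] [ 0.01 -0.   -0.01]
False 21.55 [ 0.5812 -0.1134  0.274 ] [ 0.3 -0.1 -0.1] [-0.03  0.02  0.03]
False 22.2 [ 0.5812 -0.1134  0.254 ] [ 1.  -0.5  0.3] [ 0.01  0.01 -0.02]
```

```bash
python3 - <<'E'
from h import *
env.dwell(.3); s=env.get_state(); print(s["gripper_force"],s["opening"],s["force"].round(1),s["tcp_pos"])
im,d=camera("scene"); cr,w,dd=snap("w5")
cv2.imwrite("pics/f.png",np.hstack([cv2.resize(im[180:330,190:310],(384,480),interpolation=2),cv2.resize(w[60:460,180:460],(336,480))]))
E
```

```text
48.86768639087677 0.020842690614723422 [ 0.3  0.7 -1.5] [ 0.58122779 -0.11336824  0.25417864]
```

View pics/f.png

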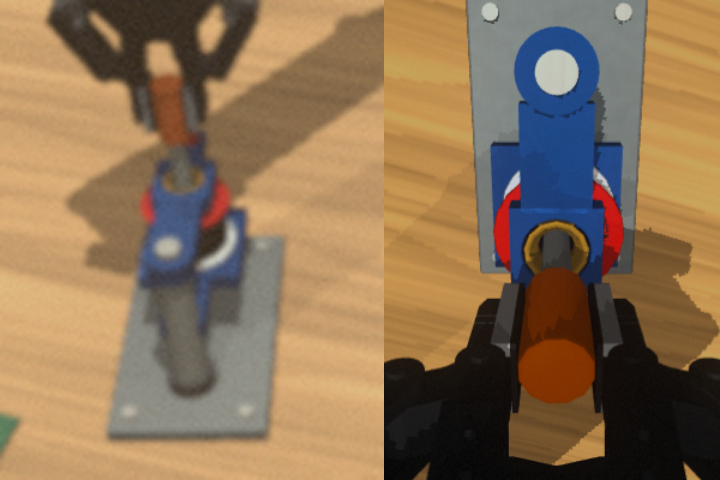

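The shank is centred in the upper bushing at (556,245) in the wrist crop. The arm is straight over the spool, the knob is held just above, and there is no contact force. I'm handing it in.

```bash
python3 -c "
from h import *
print(job.job_done(), env.get_state()['time'])"
```

```text
the job is handed in; nothing more can be done
the job is handed in; nothing more can be done
```

I handed the job in at about 22.5 s: the top arm is at its stop and the gripper still holds the upright spindle by its knob, lowered through both bushings and the spool with no resistance felt; the tip is at about 37 mm by the arm's position, though I could not see it below the lower bushing and no verdict came back.

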